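# Make up a weighing kit and a dosing kit

## Robot

A 6-joint arm with a two-finger parallel gripper is mounted at the origin on a cart in front of the work surface, level with it; the furniture and walls round the work are solid. World frame = base frame: x ahead of the robot, y to its left, z up, the work surface at z = 0. Lengths are in mm, angles in degrees, forces in N, time in s.
With the tool pointing down it reaches from about 325 to 925 mm from the base axis. Payload 3.1 kg.
Tool frame: the origin (TCP) lies at the very end of the fingers, on their centre line; the grasp point (between the pads) lies grasp_offset behind it (grasp_offset is the distance from the TCP to the grasp point, in mm); z points along the fingers, x is the direction in which the jaws open and shut, and the axes are right-handed (so a half turn about z gives the same grasp; the last joint's range is limited). The gripper opens to 85 mm and grips with 20 to 120 N. Pads are 22 mm wide; open, the fingers measure 114 mm over their backs; the gripper's body (76 mm by 85 mm) begins 54 mm behind the grasp point. The pads swing forward as they close: fully open they stand 13 mm farther back than shut.
Start: joints at [-83.033, 12.427, 92.441, -0, 75.132, -6.429], TCP at [144.818, -608.002, 231.3] pointing down, gripper open.
Joint ranges: [-157.48, 157.48], [-44.54, 120.13], [17.64, 146.25], [-64.5, 244.5], [7.68, 150.69], [-147.95, 147.95]. Speed limits (degrees/s): [159.86, 159.86, 180, 180, 180, 180].

## Interface

Orientations are given as [roll, pitch, yaw] about the fixed x, y, z axes, in that order (R = Rz(yaw) Ry(pitch) Rx(roll)).
In Python, from station import * gives the robot as it stands. Calls block until the motion is done:
- goto(position, orientation): joint-space move of the TCP to a pose.
- move_l(position, attitude=None, speed=150): straight line of the TCP; attitude=None keeps the orientation; speed is the mean speed in mm/s.
- move_j(angles): joint-space move.
- grip(opening, squeeze=None): finger opening in mm; squeeze is the grip in N (None keeps the last); returns when the fingers have stopped.
- wait(seconds).
- solve_ik(position, orientation): joint angles nearest the present ones, or None.
- get_obs(): the state.
- get_image(name): name is "scene" or "top" or "wrist"; returns the picture (384x512x3 uint8, red, green, blue); there is no depth.
- get_calibration(name): a dict with "fx", "fy", "cx", "cy" (pixels), "R" (3x3) and "t" (3): a world point X has camera coordinates R X + t; the wrist camera has in their place "mount" (4x4, takes a point from camera to tool coordinates, whose origin is the TCP and whose axes are the tool frame's). Camera axes: x right, y down, z forward; pixel columns grow to the right and rows downward; lengths in mm; the calibration is good to about 2 mm. A picture is of the moment at which its call begins: read the wrist's pose just before it. get_calibration takes no time and is no camera call.
A pose or a line that the arm cannot do raises Unreachable and nothing moves.
- sign_off(): hands the job in, once; it reports no verdict.
Trained networks look in the newest picture that a camera, given by its name, has taken for a name from the list of things; names that differ only in an ending like _2 or _b are one class to them, and where a whole thing is asked for, a point or a joint stands for the part that bears it (a point fixed in the world has none). Each returns a list of dicts, best first, with "score" (0 to 1); they miss things now and then, are a little off and sometimes report something else, mostly with a low value. They report only what shows in the picture. A call takes as long as a camera call. They do not tell look-alikes from the thing itself.
- spot_in(name, camera): "extent" ([centre column, centre row, width, height] in pixels, round what is visible of it).
- regions_of(name, camera): "region" (384x512 bool, what is visible of it) and "extent" ([centre column, centre row, width, height] in pixels, round what is visible of it).
The state is a dict: "t": time; "joint_pos": joint angles; "qvel": joint speeds; "effort": joint torques, N m; "tcp_pos": TCP position; "ee_rot": TCP orientation; "wrist_force": force on the tool from outside, world axes, zero at the start; "moment": the same for the moment, N m; "grip_width": finger opening in mm.
Only numpy, scipy, OpenCV 4.12 (cv2) and the standard library are available. Lean on these libraries where they do the work, as an engineer would, in place of code of your own. Each camera call takes 0.05 s, during which the arm holds its last target.

## Task

Make up the two kits from the stock on the worktop. The weighing kit goes in the long tray with three pockets: the capped sample vial in the middle pocket, the steel cup and the brass check weight in the end pockets, either way round. The dosing kit goes in the short tray with two pockets: the red pipette bulb and the dropper bottle, one in each pocket; stand everything upright on the pocket floor, near the middle of its pocket, and leave the measuring cylinder and the beaker where they are.

Things in the scene. Friction and masses are not known exactly. Their poses are not given: they have to be found in the camera images.
- vial_mid (a point): Small clear glass sample vial with a black screw cap and pale green contents, standing upright, round: 28 mm diameter, 60 mm high (cap 24 mm across, top 12 mm). 35 g. This point is on its axis, half-way up; its z axis points up.
- steel_cup_mid (a point): Open round steel test cup, standing upright, 52 mm outer diameter at the rim (about 46 mm at the base), 37 mm high, wall several mm thick; grip it round the outside. 90 g. This point is on its axis, half-way up; its z axis points up.
- check_weight_mid (a point): Brass check weight, a cylinder with a shoulder and a knob on top, standing upright: 30 mm diameter up to about 30 mm, narrower above, 51 mm high in all. 200 g. This point is on its axis, half-way up; its z axis points up.
- bulb_mid (a point): Red rubber pipette bulb (rigid), standing upright on its flat foot, foot 40 mm across, round body 53 mm in diameter between 18 and 30 mm up, tapering from there to about 18 mm at the top; grip it about 30 mm up, so that the fingertips stay above the tray walls at set-down, 76 mm high in all. 50 g. This point is on its axis, half-way up; its z axis points up.
- dropper_mid (a point): Brown dropper bottle with a printed label and a black dropper teat, standing upright, 102 mm high: body 34 mm diameter up to about 60 mm, collar 24 mm diameter from 62 to 77 mm, teat 13 mm diameter above. 70 g. This point is on its axis, half-way up; its z axis points up.
- tray_three: White moulded kit tray with three square pockets in a row: 214 mm long, 74 mm wide (plus an 8 mm lifting tab at each end), 11 mm high over its walls, floor 3 mm thick, walls and dividers 4 mm thick, each pocket 66 x 66 mm inside. It is fixed to the worktop. Origin: centre of its underside on the worktop; z up, y along its length, x across. Pocket centres at y = -70, 0 and +70 mm, x = 0.
- tray_two: White moulded kit tray with two square pockets in a row: 144 mm long, 74 mm wide (plus an 8 mm lifting tab at each end), 11 mm high over its walls, floor 3 mm thick, walls and dividers 4 mm thick, each pocket 66 x 66 mm inside. It is fixed to the worktop. Origin: centre of its underside on the worktop; z up, y along its length, x across. Pocket centres at y = -35 and +35 mm, x = 0.
- glass_cylinder_mid (a point): Measuring cylinder on a blue six-sided foot, not part of the kits: tube 26 mm diameter, foot 48 mm, 121 mm high. Loose; leave it. This point is on its axis, half-way up; its z axis points up.
- glass_beaker_mid (a point): Small 50 mm wide, 59 mm high beaker, not part of the kits. Loose; leave it. This point is on its axis, half-way up; its z axis points up.
Things that resemble listed ones, but are neither listed nor needed, are in the scene too. What is shaped like the part that bears vial_mid but purple is not meant.

How it is judged:
By the outcome, as a careful person would: the job done as asked, in the order asked, and still so for the second after the job is handed in, with the robot touching nothing.
It also fails if it takes over 109 s, if anything falls off the work surface, if the arm or the gripper's body presses on something with over 40 N, if the wrist force passes 120 N, or if a joint passes its speed limit or range.

## Working session

There is one attempt and no reset: what is moved stays moved. The work goes in short steps, each a Python script; the robot and the scene stay as the last script left them, time stands still between calls to the robot, and variables do not carry over. Pictures are saved under pics/ and viewed, and the job is handed in when it is done.

```bash
mkdir -p pics; ls; python3 - <<'E'
from station import *
import cv2
for n in ("scene","top","wrist"):
    im=get_image(n); cv2.imwrite(f"pics/{n}0.png",cv2.resize(im[:,:,::-1],(800,600),interpolation=cv2.INTER_CUBIC))
    c=get_calibration(n); print(n,c)
o=get_obs(); print(o)
E
```

```text
pics
scene {'fx': 423.43703190131197, 'fy': 423.43703190131197, 'cx': 253.3283823601851, 'cy': 195.13934356649798, 'R': array([[-0.72773191, -0.68583501,  0.00605053],
       [-0.28630255,  0.29575239, -0.9113514 ],
       [ 0.62324723, -0.66495178, -0.41158477]]), 't': array([377.84074116, 258.84165253, 827.27577116])}
top {'fx': 428.05002730195594, 'fy': 428.05002730195594, 'cx': 253.42687775121973, 'cy': 189.9935280043832, 'R': array([[ 0.01566143, -0.99985632, -0.00648556],
       [-0.99475268, -0.01492496, -0.10121441],
       [ 0.10110307,  0.00803669, -0.9948435 ]]), 't': array([ -70.69741318,  579.00676004, 1131.39347156])}
wrist {'fx': 336.17531157848225, 'fy': 336.17531157848225, 'cx': 259.6791276656456, 'cy': 196.3655787660907, 'mount': array([[ 9.99998973e-01, -5.42203034e-04, -1.32629092e-03,
         5.92852186e-01],
       [ 8.88900677e-04,  9.60738584e-01,  2.77453749e-01,
        -7.01019696e+01],
       [ 1.12378260e-03, -2.77454643e-01,  9.60738080e-01,
        -1.41479152e+02],
       [ 0.00000000e+00,  0.00000000e+00,  0.00000000e+00,
         1.00000000e+00]])}
{'t': 0.15, 'joint_pos': array([-8.30318955e+01,  1.24676555e+01,  9.25104296e+01, -2.27971716e-04,
        7.51317456e+01, -6.42689886e+00]), 'qvel': array([-0.06309929, -0.13715164, -0.31051469,  0.01884565, -0.01016482,
        0.05051282]), 'effort': array([ 4.88284877e-04, -3.97445977e+01, -3.04416740e+01, -8.96483903e-05,
        5.84348003e-03,  5.98983849e-07]), 'tcp_pos': array([ 144.74926745, -607.34623858,  230.23131012]), 'ee_rot': array([-1.79987925e+02,  1.09165141e-01, -7.66049265e+01]), 'wrist_force': array([ 1.02593246,  0.6724707 , -0.13181914]), 'moment': array([ 0.00641709, -0.01965016,  0.02076904]), 'grip_width': 85.42985090320776}
```

View pics/top0.png

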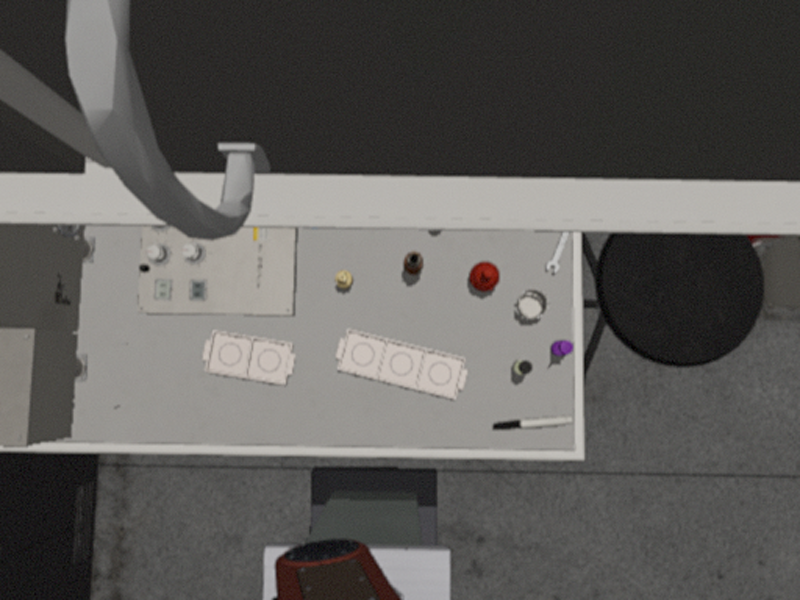

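View pics/scene0.png

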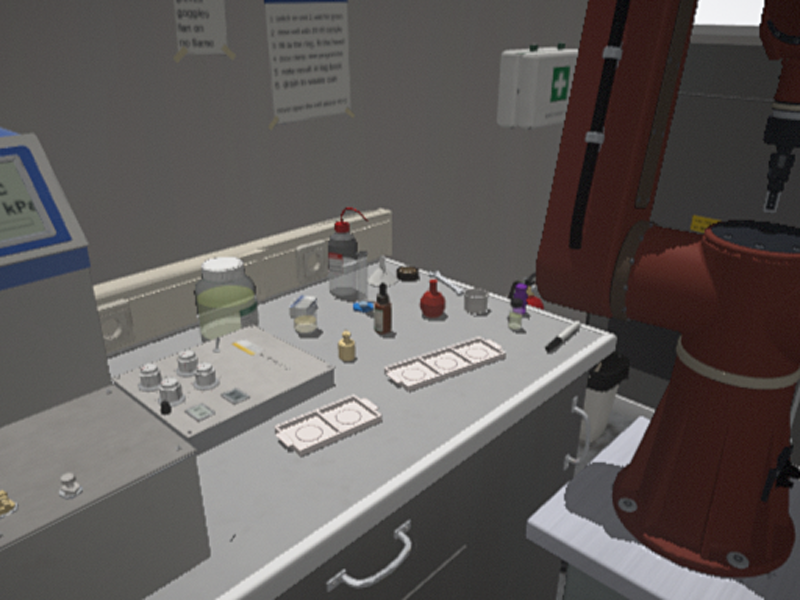

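```bash
python3 - <<'E'
from station import *
import station
print([ (k) for k in dir(station) if not k.startswith('_')])
names="vial_mid steel_cup_mid check_weight_mid bulb_mid dropper_mid tray_three tray_two glass_cylinder_mid glass_beaker_mid".split()
for c in("top","scene"):
  for n in names:
    print(c,n,[(round(d['score'],2),[round(float(v),1) for v in d['extent']]) for d in spot_in(n,c)])
print(get_obs()['t'])
E
```

```text
['Unreachable', 'get_calibration', 'get_image', 'get_obs', 'goto', 'grasp_offset', 'grip', 'move_j', 'move_l', 'regions_of', 'sign_off', 'solve_ik', 'spot_in', 'wait']
top vial_mid [(0.54, [334.3, 236.3, 13.0, 7.2]), (0.45, [357.9, 222.4, 11.1, 5.7])]
top steel_cup_mid [(0.63, [340.9, 194.3, 20.5, 20.4])]
top check_weight_mid [(0.61, [219.5, 178.3, 10.4, 10.2])]
top bulb_mid [(0.71, [310.3, 177.2, 21.8, 16.3])]
top dropper_mid [(0.56, [265.9, 166.8, 13.9, 11.8])]
top tray_three [(0.79, [258.2, 231.0, 81.4, 41.2])]
top tray_two [(0.8, [161.8, 229.3, 61.1, 38.8])]
top glass_cylinder_mid [(0.32, [308.8, 176.4, 20.3, 16.9])]
top glass_beaker_mid []
scene vial_mid [(0.66, [333.9, 189.1, 11.7, 13.6]), (0.64, [331.4, 203.3, 10.3, 19.7])]
scene steel_cup_mid [(0.74, [303.4, 194.7, 18.4, 15.0])]
scene check_weight_mid [(0.74, [223.9, 221.7, 7.9, 21.5])]
scene bulb_mid [(0.59, [277.4, 191.2, 18.5, 25.5])]
scene dropper_mid [(0.73, [245.1, 197.9, 10.8, 33.5])]
scene tray_three [(0.82, [285.7, 233.5, 76.6, 33.8])]
scene tray_two [(0.66, [209.2, 273.7, 69.5, 37.2])]
scene glass_cylinder_mid [(0.63, [233.1, 181.9, 14.1, 42.1])]
scene glass_beaker_mid [(0.59, [195.9, 203.5, 9.1, 26.6])]
1.05
```

```bash
cat > h.py <<'E'
from station import *
import numpy as np, cv2
from scipy.spatial.transform import Rotation as Rn
def save(im,name): cv2.imwrite(f"pics/{name}.png",cv2.resize(im[:,:,::-1],(800,600),interpolation=cv2.INTER_CUBIC))
def cam(name,obs=None):
    c=get_calibration(name)
    if name!="wrist": R=c["R"];t=c["t"]
    else:
        o=obs or get_obs()
        T=np.eye(4);T[:3,:3]=Rn.from_euler("xyz",o["ee_rot"],degrees=True).as_matrix();T[:3,3]=o["tcp_pos"]
        W=np.linalg.inv(T@c["mount"]);R=W[:3,:3];t=W[:3,3]
    return c,R,t
def ray(u,v,k):
    c,R,t=k
    d=R.T@np.array([(u-c["cx"])/c["fx"],(v-c["cy"])/c["fy"],1.])
    return -R.T@t,d
def plane(u,v,z,k):
    p,d=ray(u,v,k); return p+d*(z-p[2])/d[2]
def proj(X,k):
    c,R,t=k; q=(R@np.asarray(X,float).T).T+t
    return np.stack([c["fx"]*q[...,0]/q[...,2]+c["cx"],c["fy"]*q[...,1]/q[...,2]+c["cy"]],-1)
E
python3 - <<'E'
from h import *
print(grasp_offset)
T=cam("top");S=cam("scene")
for n,tp,sc,z in [("vial",(334.3,236.3),(331.4,203.3),30),("purple",(357.9,222.4),(333.9,189.1),30),("cup",(340.9,194.3),(303.4,194.7),18),("wt",(219.5,178.3),(223.9,221.7),25),("bulb",(310.3,177.2),(277.4,191.2),38),("drop",(265.9,166.8),(245.1,197.9),51),("t3",(258.2,231),(285.7,233.5),5),("t2",(161.8,229.3),(209.2,273.7),5),("cyl",None,(233.1,181.9),60),("beak",None,(195.9,203.5),30)]:
    print(n,plane(*tp,z,T).round() if tp else 0,plane(*sc,z,S).round())
for n,u,v in [("mat l",138,313),("mat r",296,313),("front edge",300,445),("right edge",575,440),("back",300,226)]:
    print(n,plane(u*.64,v*.64,0,T).round())
print("cams",-T[1].T@T[2],-S[1].T@S[2])
E
```

```text
18.700000000000003
vial [ 459. -280.   30.] [ 448. -266.   30.]
purple [ 497. -344.   30.] [ 503. -362.   30.]
cup [ 573. -301.   18.] [ 563. -280.   18.]
wt [611.  31.  25.] [601.  32.  25.]
bulb [ 616. -215.   38.] [ 612. -208.   38.]
drop [641. -94.  51.] [629. -81.  51.]
t3 [470. -76.   5.] [458. -63.   5.]
t2 [470. 188.   5.] [466. 205.   5.]
cyl 0 [ 728. -127.   60.]
beak 0 [739.  17.  30.]
mat l [547. 397.   0.]
mat r [552. 116.   0.]
front edge [321. 101.   0.]
right edge [ 338. -377.    0.]
back [709. 113.   0.]
cams [ 462.68839182  -71.13826605 1183.70475165] [-166.52354256  732.68186381  574.10367054]
```

```bash
python3 - <<'E'
from h import *
for p,y in [((500,-130,330),90),((500,-130,330),-90)]:
    print(p,y,solve_ik(p,(180,0,y)))
goto((500,-150,330),(180,0,-90))
o=get_obs();print(o['t'],o['tcp_pos'],o['ee_rot'],o['qvel'])
im=get_image("wrist");save(im,"w1")
K=cam("wrist",o)
for n,z in dict(vial_mid=30,steel_cup_mid=18,check_weight_mid=25,bulb_mid=38,dropper_mid=51,tray_three=5).items():
  for d in regions_of(n,"wrist"):
    e=d['extent'];print(n,round(d['score'],2),np.round(e,1),plane(e[0],e[1],z,K).round(1))
print(get_obs()['t'])
E
```

```text
(500, -130, 330) 90 [ -22.36146923   -4.76417963  100.08264347    0.           84.68153616
 -112.36146923]
(500, -130, 330) -90 [-2.23614692e+01 -4.76417963e+00  1.00082643e+02 -2.54444375e-14
  8.46815362e+01  6.76385308e+01]
3.1583 [ 499.80697204 -150.73296085  329.73939264] [ 1.79973829e+02 -9.35404031e-03 -9.00604318e+01] [-0.27913125  0.09473318 -0.0024045  -0.00182788  0.01277763 -0.06139488]
vial_mid 0.92 [356.6 183.7  25.1  28.8] [ 460.  -281.8   30. ]
vial_mid 0.58 [411.  157.1  34.8  23.9] [ 496.  -350.8   30. ]
vial_mid 0.18 [373.8  98.1  49.5  43.2] [ 571.  -294.7   30. ]
steel_cup_mid 0.55 [373.4  97.2  51.1  44. ] [ 572.1 -298.    18. ]
check_weight_mid 0.96 [115.2  63.3  29.7  25.4] [613.   28.1  25. ]
bulb_mid 0.72 [311.2  56.8  40.9  48.5] [ 618.6 -212.8   38. ]
bulb_mid 0.66 [116.2  64.8  34.3  30.8] [610.1  21.8  38. ]
dropper_mid 0.86 [209.1  35.4  32.6  39.5] [640.1 -93.4  51. ]
tray_three 0.74 [200.8 176.1 166.3  86.9] [465.2 -67.2   5. ]
3.5083
```

View pics/w1.png

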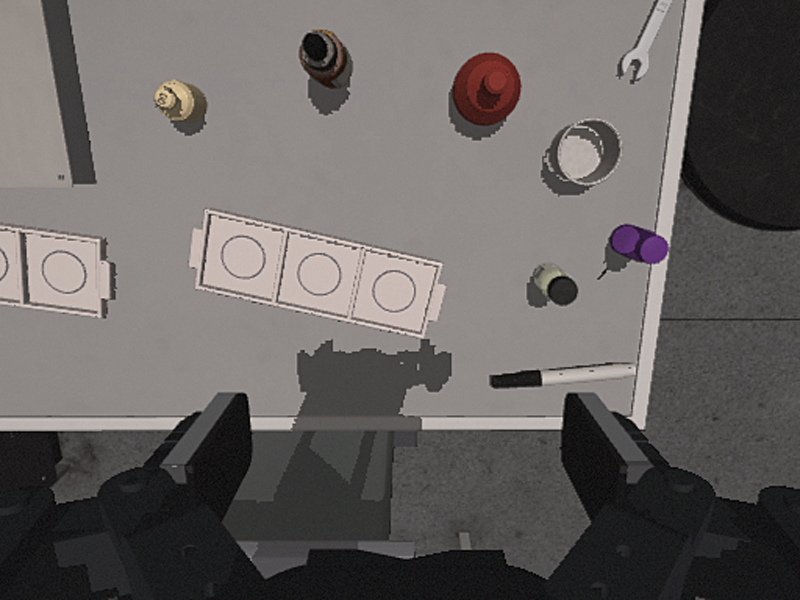

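```bash
python3 - <<'E'
from h import *
o=dict(tcp_pos=np.array([499.80697204,-150.73296085,329.73939264]),ee_rot=np.array([179.973829,-.0093540,-90.0604318]))
K=cam("wrist",o)
f=lambda u,v,z:plane(u*.64,v*.64,z,K).round(1)
for r in [(243,257),(320,274),(394,291),(64,272)]: print("ring",f(*r,3))
for r in [(206,209),(441,264),(425,335),(196,290)]: print("corner",f(*r,11))
for n,u,v,z in [("vial",563,291,60),("cup",588,152,37),("wt",172,100,48),("bulb",494,82,76),("drop",314,43,100)]: print(n,f(u,v,z))
im=cv2.resize(cv2.imread("pics/w1.png"),(1600,1200))
S=3.125
prof=dict(vial=((460.5,-281.5),[(0,14),(48,14),(60,12)]),cup=((573,-297),[(0,23),(37,26)]),wt=((613,28.5),[(0,15),(30,15),(51,7)]),bulb=((618,-213),[(0,20),(24,26.5),(76,9)]),drop=((640,-93),[(0,17),(60,17),(77,12),(102,6.5)]))
for n,(p,pr) in prof.items():
  for z,r in pr:
    a=np.linspace(0,2*np.pi,60);P=np.stack([p[0]+r*np.cos(a),p[1]+r*np.sin(a),0*a+z],-1)
    cv2.polylines(im,[(proj(P,K)*S).astype(np.int32)],True,(0,255,0),1)
cv2.imwrite("pics/ov1.png",im[:660,260:1360][:, :][:, :].copy() if 0 else cv2.resize(im[20:640,260:1400],(800,435)))
E
```

```text
ring [481.7  -3.8   3. ]
ring [465.8 -72.6   3. ]
ring [ 449.7 -140.     3. ]
ring [468.1 160.5   3. ]
corner [525.3  22.   11. ]
corner [ 476.5 -182.2   11. ]
corner [ 409.7 -168.5   11. ]
corner [453.   38.8  11. ]
vial [ 464.1 -277.9   60. ]
cup [ 571.9 -295.5   37. ]
wt [610.   24.9  48. ]
bulb [ 618.7 -212.7   76. ]
drop [639.2 -92.3 100. ]
```

View pics/ov1.png

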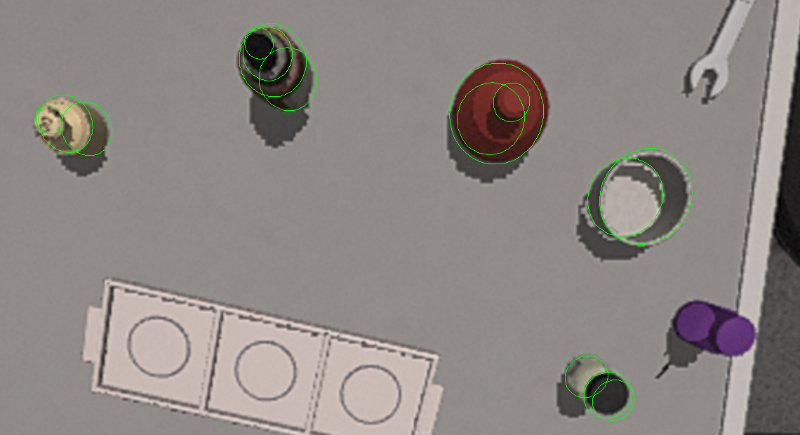

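```bash
cat >> h.py <<'E'
U=np.array([0.229,0.973]);U/=np.linalg.norm(U);C3=np.array([465.7,-72.3])
Y3=-13.2
def info(s):
    o=get_obs();print(s,"t%.1f"%o['t'],o['tcp_pos'].round(1),"w%.1f"%o['grip_width'],"F",o['wrist_force'].round(1));return o
def pick(xy,rel,width,sq,yaw,hi=110):
    goto((*xy,rel+hi),(180,0,yaw)); move_l((*xy,rel),speed=150)
    info("at"); grip(width-8,sq); o=info("gripped")
    move_l((*xy,rel+hi),speed=150); info("lifted"); return o['tcp_pos'][2]
def place(xy,zg,rel,width,yaw,hi=110):
    goto((*xy,rel+hi),(180,0,yaw)); move_l((*xy,rel+15),speed=150); move_l((*xy,rel+3.6),speed=40)
    o=info("down")
    dz=o['tcp_pos'][2]-(zg+3)
    print("gap",dz)
    if dz>0.8: move_l((*xy,rel+3.6-dz+0.3),speed=20); info("down2")
    grip(min(85,width+14)); info("open"); move_l((*xy,rel+hi-20),speed=150); grip(85); info("away")
E
python3 - <<'E'
from h import *
z=pick((461,-281),12,28,35,Y3)
place(C3,z,12,28,Y3)
im=get_image("wrist");save(im,"w2")
E
```

```text
at t5.8 [ 461.9 -281.6   12.9] w85.3 F [ 0.1 -0.6 -0.1]
gripped t6.4 [ 461.4 -281.3   12.7] w25.6 F [-0.3 -0.   2.8]
lifted t7.3 [ 460.1 -280.3  120.8] w26.1 F [ 0.4  0.3 -0.7]
down t9.3 [465.8 -72.3  15.7] w26.2 F [ 0.3 -0.2  0.1]
gap -0.004327502041826747
open t9.6 [465.6 -72.2  15.6] w41.8 F [ 0.5 -0.1  0.9]
away t10.9 [465.6 -72.3 101.7] w85.2 F [-0.3  0.2  0.2]
```

View pics/w2.png

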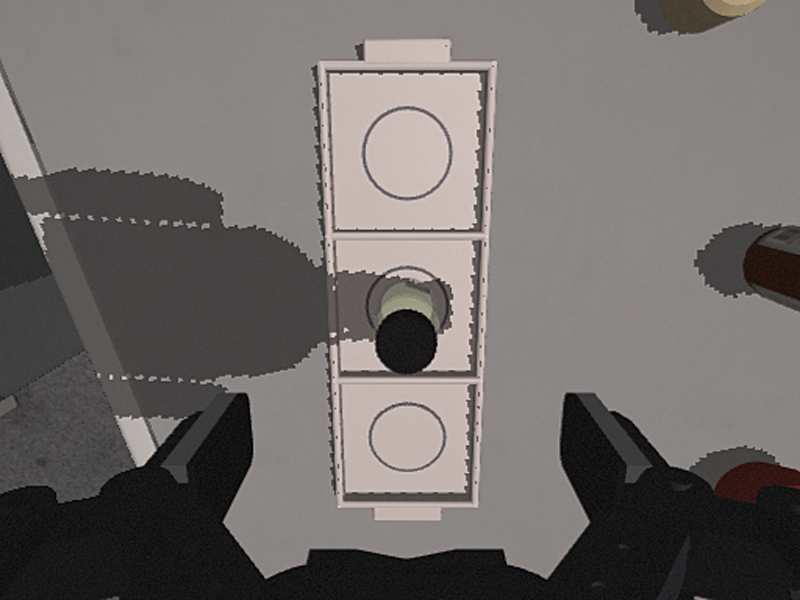

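The vial stands upright in the middle pocket, its base inside the ring at about (407,305), and the tray angle matches the gripper. Next are the cup and the weight.

```bash
python3 - <<'E'
from h import *
z=pick((572.5,-296.5),10,52,40,Y3)
place(C3-70*U,z,10,52,Y3)
z=pick((612.5,27.5),8.5,30,60,Y3)
place(C3+70*U,z,8.5,30,Y3)
# survey both trays
goto((480,90,330),(180,0,-90))
o=info("survey");im=get_image("wrist");save(im,"w3")
np.save("o3.npy",np.r_[o['tcp_pos'],o['ee_rot']]);cv2.imwrite("pics/w3raw.png",im[:,:,::-1])
E
```

```text
at t12.8 [ 573.4 -296.8   11.1] w85.3 F [ 0.5 -0.3  0.7]
gripped t13.2 [ 573.5 -297.3   11.8] w49.6 F [0.3 1.  5.6]
lifted t14.1 [ 571.5 -295.9  118.6] w49.7 F [-0.6 -0.6 -1.9]
down t16.1 [ 450.9 -141.    14.6] w49.3 F [ 0.1 -0.6  4.5]
gap -0.1116932814431646
open t16.4 [ 449.3 -140.2   13.3] w66.0 F [-1.1  0.2  0.8]
away t17.5 [ 449.1 -140.2   99.2] w84.9 F [0.1 0.3 0. ]
at t19.3 [613.4  27.1   9.5] w84.9 F [-0.3 -0.7  0.1]
gripped t19.9 [612.8  27.6   9.4] w28.0 F [-2.7  1.9  5.3]
lifted t20.7 [611.3  27.6 117. ] w27.9 F [-1.   1.2 -2.8]
down t22.6 [482.2  -4.2  12.4] w27.7 F [-0.3 -0.1 -1.3]
gap 0.0016280066351122002
open t22.9 [481.9  -4.2  12.3] w43.9 F [0.5 0.6 0.2]
away t24.1 [481.6  -4.1  98.2] w85.0 F [1.4 0.4 0. ]
survey t25.4 [479.6  89.8 329.1] w84.9 F [0.3 0.1 0.2]
```

View pics/w3.png

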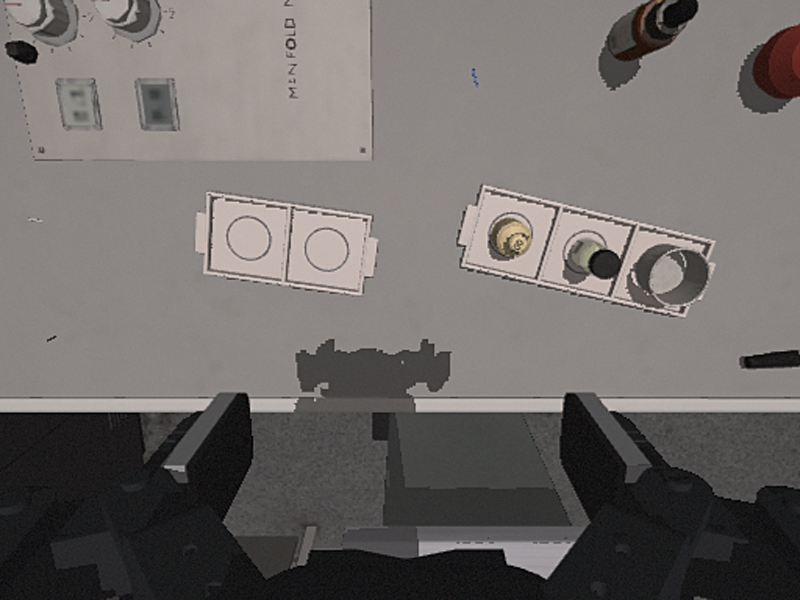

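```bash
python3 - <<'E'
from h import *
q=np.load("o3.npy");K=cam("wrist",dict(tcp_pos=q[:3],ee_rot=q[3:]))
a,b=[plane(u*.64,v*.64,3,K) for u,v in((249,238),(327,249.5))]
print(a,b,(a+b)/2,np.linalg.norm(a-b),np.degrees(np.arctan2(-(a-b)[0],(a-b)[1])))
im=cv2.resize(cv2.imread("pics/w3raw.png"),(2048,1536),interpolation=cv2.INTER_CUBIC);S=4
def circ(p,z,r,c=(0,255,0)):
    t=np.linspace(0,2*np.pi,60);P=np.stack([p[0]+r*np.cos(t),p[1]+r*np.sin(t),0*t+z],-1)
    cv2.polylines(im,[(proj(P,K)*S).astype(np.int32)],True,c,1)
for p,pr in((C3-70*U,[(3,23),(40,26)]),(C3,[(3,14),(63,12)]),(C3+70*U,[(3,15),(33,15)])):
  for z,r in pr: circ(p,z,r)
def quad(c,ang,L,z):
    t=np.radians(ang);X=np.array([np.cos(t),np.sin(t)]);Y=np.array([-X[1],X[0]])
    P=np.array([[*(c+sx*37*X+sy*L/2*Y),z] for sx,sy in((1,1),(1,-1),(-1,-1),(-1,1))])
    cv2.polylines(im,[(proj(P,K)*S).astype(np.int32)],True,(255,0,0),1)
quad(C3,Y3,214,11)
m=((a+b)/2)[:2];quad(m,np.degrees(np.arctan2(-(a-b)[0],(a-b)[1])),144,11)
cv2.imwrite("pics/ov3.png",cv2.resize(im[440:860,450:1900],(800,232),interpolation=cv2.INTER_AREA))
cv2.imwrite("pics/ov3b.png",im[440:860,1150:1900])
E
```

```text
[478.22128723 229.67307674   3.        ] [467.83162914 160.44588464   3.        ] [473.02645819 195.05948069   3.        ] 70.00249368086516 -8.535281624902213
```

View pics/ov3.png

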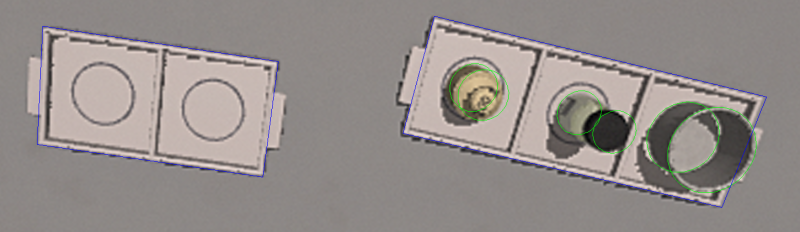

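View pics/ov3b.png

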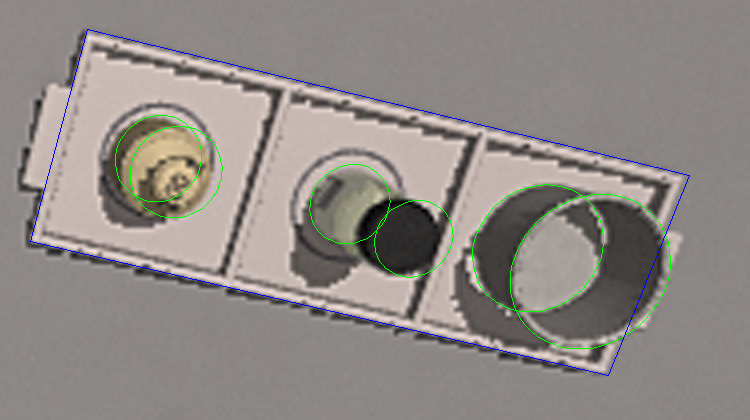

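Weight, vial and cup are each within a few mm of their pocket centres and standing. Tray two's rings are exactly 70 mm apart, which fits. On to the dosing kit.

```bash
python3 - <<'E'
from h import *
z=pick((618.5,-213),11.3,53,40,Y3)
place((478.2,229.7),z,11.3,53,-8.5)
goto((600,-60,170),(180,0,80)); 
o=info("look"); im=get_image("wrist");save(im,"w4")
K=cam("wrist",o)
for d in spot_in("dropper_mid","wrist"): print(d['score'],d['extent'],plane(*d['extent'][:2],51,K).round(1))
E
```

```text
at t28.0 [ 619.6 -213.4   12.5] w85.4 F [ 0.7 -0.6 -0.1]
gripped t28.4 [ 619.8 -213.6   13.1] w50.3 F [-0.8  1.4  6.2]
lifted t29.3 [ 617.4 -212.5  119.8] w50.1 F [-0.2 -0.5 -0.8]
down t32.2 [479.5 230.2  16.1] w49.9 F [0.  0.3 6. ]
gap -0.01611912710326635
open t32.5 [477.7 229.5  14.4] w67.1 F [1.3 0.2 1.3]
away t33.5 [477.5 229.5 100.3] w85.0 F [ 0.1 -0.1  0.6]
look t35.3 [599.8 -59.5 169.8] w85.0 F [-0.6 -0.2 -1.1]
0.71 [234.6, 241.4, 37.4, 70.1] [639.1 -88.3  51. ]
0.33 [117.4, 25.6, 86.3, 50.5] [ 463.7 -137.4   51. ]
0.23 [216.1, 23.2, 43.9, 45.4] [474.3 -68.8  51. ]
```

View pics/w4.png

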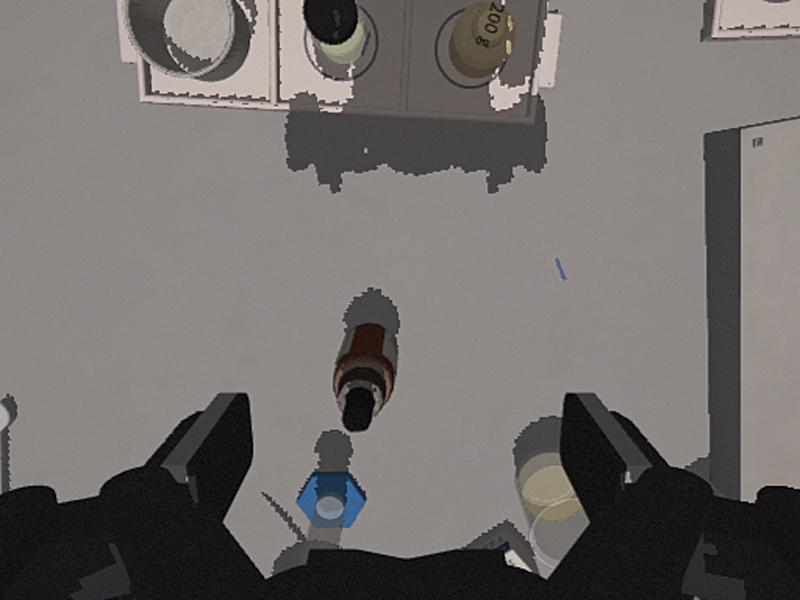

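```bash
python3 - <<'E'
from h import *
o=get_obs();K=cam("wrist",o)
print("foot",plane(332*.64,500*.64,8,K).round(),"beaker floor",plane(552*.64,483*.64,8,K).round(),"dropper base",plane(372*.64,345*.64,10,K).round(1),"teat",plane(359*.64,415*.64,100,K).round(1))
for z,r in((0,17),(60,17),(77,12),(102,6.5)): print(z,(proj(np.array([640,-91.5,z]),K)/.64).round())
E
```

```text
foot [ 741. -135.    8.] beaker floor [753.  12.   8.] dropper base [636. -87.  10.] teat [635.9 -87.4 100. ]
0 [367. 347.]
60 [359. 387.]
77 [356. 402.]
102 [351. 427.]
```

```bash
python3 - <<'E'
from h import *
z=pick((638,-89.5),22,34,40,80,hi=120)
place((467.8,160.4),z,22,34,-8.5,hi=130)
goto((480,60,330),(180,0,-90))
o=info("survey");im=get_image("wrist");save(im,"w5");save(get_image("scene"),"s5");save(get_image("top"),"t5")
K=cam("wrist",o)
P=np.array([[478.2,229.7,3],[478.2,229.7,79],[467.8,160.4,3],[467.8,160.4,105]]);print((proj(P,K)/.64).round())
E
```

```text
at t36.7 [642.2 -90.1  26.9] w84.8 F [-1.1 -0.7 12.8]
gripped t37.3 [642.  -90.1  27.1] w31.1 F [-0.9  0.3 12.7]
lifted t38.2 [636.8 -89.1 140.4] w31.0 F [ 0.1 -0.2 -0.7]
down t41.3 [470.3 161.5  29.9] w31.2 F [-6.   0.7 22.3]
gap -0.16728629679830576
open t41.6 [473.  161.7  29.9] w48.3 F [-0.7  1.5 14.5]
away t42.9 [467.6 160.4 131.7] w85.3 F [-0.1  0.4 -0.5]
survey t44.0 [479.6  60.2 329.2] w85.2 F [-1.  -0.5 -0.3]
[[216. 238.]
 [181. 253.]
 [294. 250.]
 [265. 274.]]
```

View pics/w5.png

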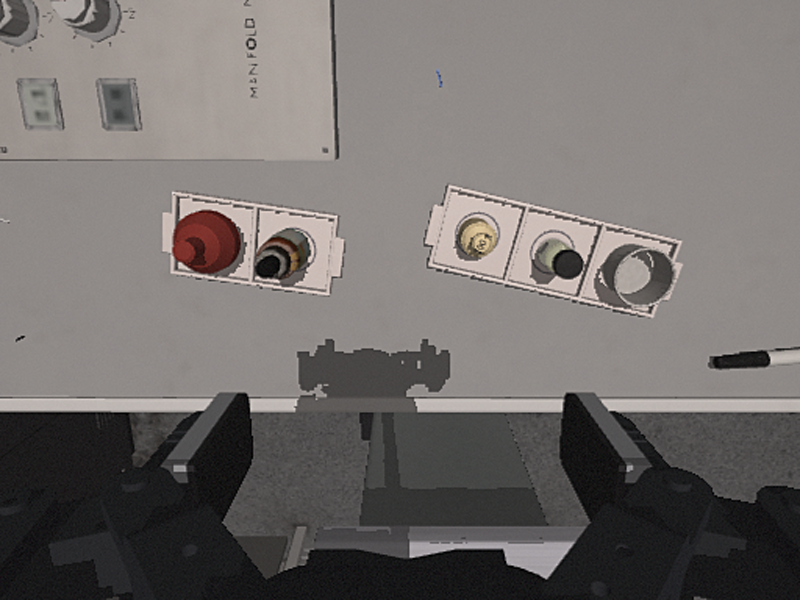

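View pics/s5.png

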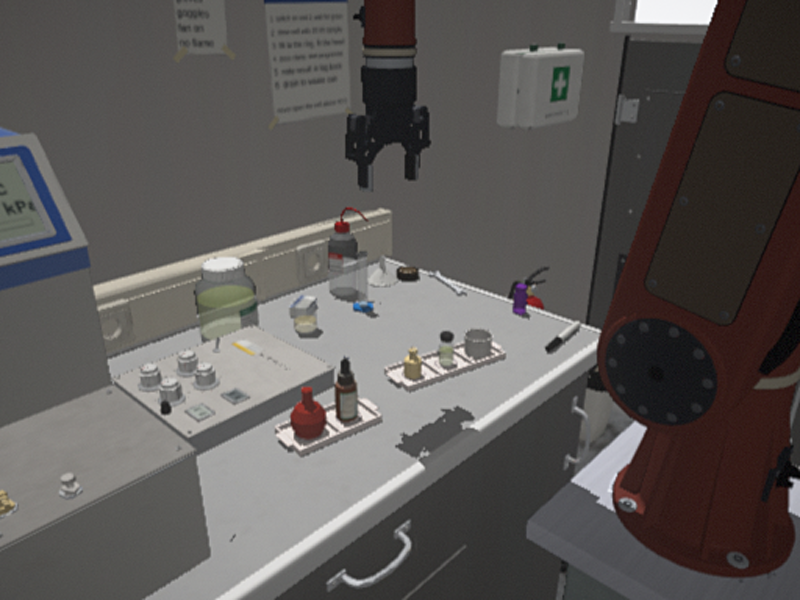

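```bash
python3 - <<'E'
from h import *
o=get_obs();K=cam("wrist",o);im=get_image("wrist");S=8
big=cv2.resize(im[:,:,::-1],None,fx=S,fy=S,interpolation=cv2.INTER_CUBIC)
for p,c in(((467.8,160.4),(0,255,0)),((472.5,161.5),(255,255,0))):
  for z,r in((3,17),(63,17),(80,12),(105,6.5)):
    t=np.linspace(0,2*np.pi,60);P=np.stack([p[0]+r*np.cos(t),p[1]+r*np.sin(t),0*t+z],-1)
    cv2.polylines(big,[(proj(P,K)*S).astype(np.int32)],True,c,2)
cv2.imwrite("pics/z5.png",cv2.resize(big[115*S:195*S,100*S:225*S],(800,512)))
E
```

```text
(no output)
```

View pics/z5.png

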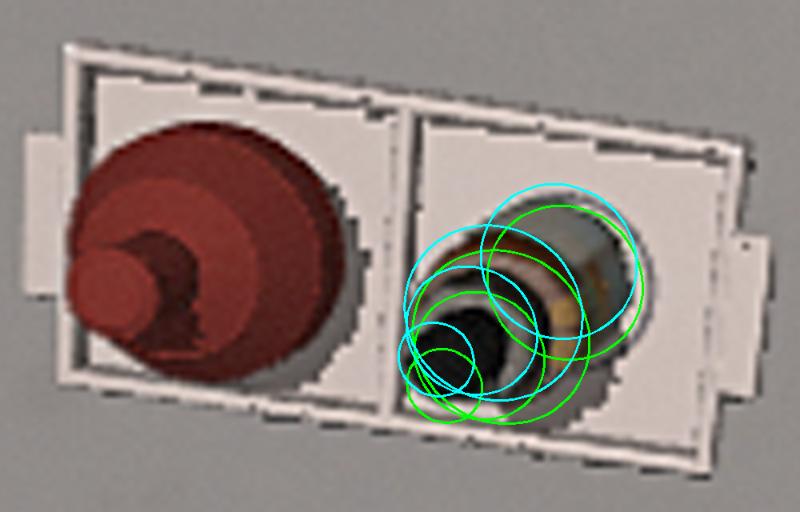

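```bash
python3 - <<'E'
from h import *
info("end"); print(sign_off())
E
```

```text
end t44.2 [479.5  60.3 328.7] w84.6 F [0.2 0.6 0. ]
the job is handed in; nothing more can be done
None
```

Both kits are made up and handed in at about 44 s of the 109 s allowed.

- **Weighing kit (long tray):** the green, black-capped vial is in the middle pocket. The brass weight is in the left end pocket (+y) and the steel cup in the right end pocket (-y).
- **Dosing kit (short tray):** the red bulb is in the left pocket (+y) and the dropper bottle in the right pocket (-y).

**Last checks:** in the final wrist and scene pictures everything stands upright in its pocket. The vial, cup, weight and dropper overlays are within about 5 mm of the pocket centres. I judged the bulb by eye from the same pictures. The measuring cylinder and beaker look unmoved. The purple look-alike vial was left alone, and the arm was clear of everything when I handed in.

**One thing off plan:** I gripped the dropper slightly too low, so the gripper body appears to have touched its teat. The wrist force read about 13 N at pick-up and 22 N at set-down, under the 40 N limit, and the tool stopped about 5 mm high. The bottle still stands upright, about 4 mm off the pocket centre.

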